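# Reset the exposure unit's lid interlock

### The arm

A 6-joint arm with a two-finger parallel gripper is mounted at the origin on a cart in front of the work surface, level with it; the furniture and walls round the work are solid. World frame = base frame: x ahead of the robot, y to its left, z up, the work surface at z = 0. Lengths are in m, angles in degrees, forces in N, time in s.
With the tool pointing down it reaches from about 0.375 to 0.925 m from the base axis. Payload 5.7 kg.
Tool frame: the origin (TCP) lies on the centre line of the jaws, within the pads' length; the fingertips stand 22 mm ahead of it and the grasp point (between the pads) lies 3 mm ahead of it; x points along the fingers, z is the direction in which the jaws open and shut, and the axes are right-handed (so a half turn about x gives the same grasp; the last joint's range is limited). The gripper opens to 85 mm and grips with 20 to 120 N. Pads are 22 mm wide; open, the fingers measure 114 mm over their backs; the gripper's body (76 mm by 85 mm) begins 54 mm behind the grasp point. The pads swing forward as they close: fully open they stand 13 mm farther back than shut.
Start: joints at [-73.631, 20.558, 86.54, -0, 72.909, -6.595], TCP at [0.234, -0.552, 0.253] pointing down, gripper open.
Joint ranges: [-170.27, 170.27], [-57.76, 135], [12.27, 136.19], [-55.21, 235.2], [11.17, 155.16], [-170.74, 170.74]. Speed limits (degrees/s): [136.94, 136.94, 180, 180, 180, 180].

### API

Orientations are given as a 3x3 rotation matrix whose columns are the frame's x, y, z axes.
In Python, from plant import ctrl gives the robot as it stands.
- The arm moves only by the shell command python3 -m handwheel 'ROWS'. ROWS is JSON, a list that holds one entry, the list of rows, each a list of 7 numbers: the turn, a rotation vector about the tool's x, y, z scaled (see below), then the shift along the tool's x, y, z scaled (see below), then the opening, from 0 (shut) to 1 (fully open). A call has 1 to 5 rows; each row shifts and turns the commanded pose from where the row before left it, along the tool's axes as they then stand; what a row does not reach is not made up. The controller multiplies each number of a shift by 0.15 m and each number of a turn by 180 degrees. A row lasts 1/10 s, in which the tool goes at most 50 mm and 8.59 degrees, less where a joint would pass 70% of its speed; a pose out of reach is approached as far as the arm can. A call with a number of a shift or a turn outside -1 to 1 is refused whole. A call with a gripper value outside its range is refused whole. The fingers move at their own pace and stop on an object; the grip force is fixed at half the most. Time passes only in rows, so rows that do not move let the fingers close. It gives the time, the measured TCP pose, the force and the opening at its end, in the units of the state.
- ctrl.read_state(): the state, without advancing time (a new reading comes with each control period).
- ctrl.read_camera(name): name is "scene" or "top" or "wrist"; returns (picture, depth): 420x560x3 uint8, red, green, blue; 420x560 float32, m along the optical axis (not along the pixel's ray), 0 where there is no reading.
- ctrl.camera_params(name): a dict with "fovy" (degrees; the focal length in pixels is half the picture's height over the tangent of half this angle, whatever the lens; pixels are square), "cx", "cy" (the principal point, pixels), "world_to_cam" (4x4, takes a point from world to camera coordinates); the wrist camera has in their place "mount" (4x4, takes a point from camera to tool coordinates, whose origin is the TCP and whose axes are the tool frame's). Camera axes: x right, y down, z forward; pixel columns grow to the right and rows downward; lengths in m; the calibration is good to about 2 mm. A picture is of the moment at which its call begins: read the wrist's pose just before it. camera_params takes no time and is no camera call.
- ctrl.close_job(): hands the job in, once; it reports no verdict.
The state is a dict: "time": time; "joints": joint angles; "joint_vel": joint speeds; "joint_efforts": joint torques, N m; "ee_pos": TCP position; "orientation": TCP orientation; "contact_force": force on the tool from outside, world axes, zero at the start; "wrist_torque": the same for the moment, N m; "gripper_width": finger opening in m.
Only numpy, scipy, OpenCV 4.12 (cv2) and the standard library are available. Lean on these libraries where they do the work, as an engineer would, in place of code of your own. Each camera call takes 0.05 s, during which the arm holds its last target.

### The job

The plate exposure unit has tripped because its lid was left open. Press the lid down past its catch until it is fully shut, and only then reset the unit: take the pin tool out of the wooden tool block, reach its steel pin down through the round hole in the control deck and push the recessed button fully down with it. Finish while still gripping the pin tool and holding the button down, with the lid shut; leave the tape roll, the ink roller and the solvent jar where they are.

Things in the scene. Friction and masses are not known exactly. Their poses are not given: they have to be found in the camera images.
- exposure_unit: Low grey case, 240 mm deep (x) by 320 mm wide (y), fixed. Origin at the centre of its underside; x points from its front (robot's side) to the hinges at the back, y to the left, z up. The left part of its top is a glass bed under a hinged lid; the right part (88 mm wide) is a control deck, top 92 mm above the bench, level with the top of the shut lid.
- lid (a joint): Opening angle of the lid (230 x 228 x 18 mm panel, hinged along its far edge), rad: 0 fully shut on its stop, to 1.2. A friction hinge holds it where it is left; about 1 N at the front edge moves it. From 0.041 rad (9 mm at the front edge) a sprung roller catch resists with 5 to 6 N there; pushed past about 0.02 rad it snaps shut and stays.
- lid_hinge (a point): Middle of the lid's hinge line, 76 mm above the bench; the line runs along the unit's y axis. It does not move when the lid turns.
- lid_press (a point): Point on the lid's upper face, midway along its width and 17 mm behind the panel's front edge: push here. Turns with the lid: 215 mm from the hinge along the lid and 16 mm square to it; 92 mm above the bench when shut. Its z axis is square to the lid's upper face.
- well_mouth (a point): Centre of the round hole in the control deck, at the deck's top surface, 92 mm above the bench: a vertical well 12 mm in diameter with a 2 mm chamfer, ringed by a steel bezel 1.5 mm high, 23 mm across with a 17 mm opening. Too narrow for fingers. The button is at its bottom, 24 mm below the deck's top.
- reset_button_top (a point): Centre of the upper face of the recessed button (black, 10.6 mm across), 68 mm above the bench when not pressed.
- reset_button (a joint): How far the button is pressed, m: 0 up, 0.005 fully down on its stop. Springs back when let go; 2 N start it, 5 N bring it fully down.
- tool_block: Wooden block 60 (x) x 150 (y) x 60 mm high, fixed, origin at the centre of its underside. Three 9 mm holes, 55 mm deep, in its top along its y axis at -45, 0 and +45 mm. In one end hole stands the pin tool, in the other a gouge with a round mushroom-shaped handle (top about 126 mm above the bench), which stays; the middle hole is empty.
- pin_handle (a point): Centre of the pin tool's square wooden handle (14 x 14 mm, 56 mm long), which stands upright in the tool block, handle up, 94 mm above the bench. x and y are square to the handle's flats, z runs up the tool. Below the handle come a brass collar, which rests on the block, and a plain steel pin 6 mm thick, 50 mm long, with a rounded end. 112 mm long in all, about 45 g.
- pin_tip (a point): Very end of the steel pin, 84 mm below the handle's centre along the tool.
- pin_tool: The whole pin tool; origin at the very end of its pin, z up along the tool to the handle.
- tape_roll: Roll of masking tape lying flat, 96 mm across, 25 mm high, origin at the centre of its underside; to be left alone.
- ink_roller: Small ink roller with a black handle, 187 x 77 x 50 mm, origin at the centre of its underside; to be left alone.
- solvent_jar: Small round grey-brown pot with a flat dark lid, 68 mm across, 41 mm high, origin at the centre of its underside; to be left alone.

How it is judged (in metres and radians):
On the way, in this order (a step that is already met when the one before it is completed fails the run):
1. the lid is fully shut behind its catch (value of joint lid below 0.012 rad), for 0.2 s.
2. the button is held down with the pin tool (value of joint reset_button above 0.004 m and contact force between pin_tool and reset_button above 2 N), for 0.3 s.
At the end, for the whole second after the job is handed in: Through the last second the lid is shut (joint below 0.012 rad), the button is at least 4 mm down of its 5 mm, pushed by the pin tool with more than 2 N; the fingers grip the pin tool, which stands within 0.25 rad of upright; tape roll, ink roller and solvent jar are within 30 mm of where they were (all of step 2 and value of joint lid below 0.012 rad and contact force between the fingers and pin_tool above 1 N and angle between pin_tool's own z axis and vertical below 0.25 rad and distance of each of tape_roll, ink_roller, solvent_jar from where it was at the start of the episode below 0.03 m); the arm keeps its last pose, push and grip.
It fails at once if the button is pressed while the lid is not shut (value of joint reset_button above 0.002 m and value of joint lid above 0.02 rad).
It fails at once if the tape roll, the ink roller or the solvent jar is pushed away (distance of any of tape_roll, ink_roller, solvent_jar from where it was at the start of the episode above 0.03 m).
It also fails if it takes over 54 s, if anything falls off the work surface, if the arm or the gripper's body presses on something with over 40 N, if the wrist force passes 120 N, or if a joint passes its speed limit or range.

## Working session

There is one attempt and no reset: what is moved stays moved. The work goes in short steps, Python scripts to look and compute and a shell command to move; the robot and the scene stay as the last step left them, time stands still between calls to the robot, and variables do not carry over. Pictures are saved under pics/ and viewed, and the job is handed in when it is done.

```bash
ls; mkdir -p pics; python3 - <<'E'
from plant import ctrl
import cv2,numpy as np
s=ctrl.read_state();print({k:np.round(v,4).tolist() for k,v in s.items()})
for n in("scene","top"):
    p,d=ctrl.read_camera(n);cv2.imwrite(f"pics/{n}0.png",p[:,:,::-1]);np.save(f"pics/{n}0.npy",d)
    print(n,ctrl.camera_params(n))
print(ctrl.camera_params("wrist"))
E
```

```text
pics
{'time': 0.0, 'joints': [-73.6306, 20.6007, 86.5992, -0.0006, 72.9068, -6.5938], 'joint_vel': [0.0371, 0.012, -0.0955, 0.012, -0.0005, -0.0094], 'joint_efforts': [0.0013, -52.7616, -27.862, 0.0003, 0.0131, -0.0], 'ee_pos': [0.2339, -0.5518, 0.2524], 'orientation': [[-0.0005, 0.9208, 0.3901], [0.0018, 0.3901, -0.9208], [-1.0, 0.0002, -0.0019]], 'contact_force': [-0.1491, 0.7053, -0.094], 'wrist_torque': [0.0022, 0.0313, 0.023], 'gripper_width': 0.0857}
scene {'fovy': 51.80099756071588, 'cx': 271.4975905687211, 'cy': 209.24251998059833, 'world_to_cam': array([[-0.52301578, -0.85210744,  0.01916785,  0.27691647],
       [-0.64864417,  0.3833416 , -0.65750282,  0.46176362],
       [ 0.55291521, -0.35631747, -0.75320823,  0.97564922],
       [ 0.        ,  0.        ,  0.        ,  1.        ]])}
top {'fovy': 57.740284942951654, 'cx': 273.43748543562043, 'cy': 213.80294009630762, 'world_to_cam': array([[ 0.0253064 , -0.99873606,  0.04342651, -0.06823961],
       [-0.99481579, -0.0294395 , -0.09733887,  0.6248377 ],
       [ 0.0984943 , -0.04073808, -0.99430342,  0.90953808],
       [ 0.        ,  0.        ,  0.        ,  1.        ]])}
{'fovy': 66.81578066076872, 'cx': 280.70031893018523, 'cy': 216.28861050965116, 'mount': array([[-4.74101372e-04, -3.24510727e-01,  9.45881897e-01,
        -1.20506000e-01],
       [ 4.14137325e-04, -9.45881986e-01, -3.24510550e-01,
         8.19500170e-02],
       [ 9.99999802e-01,  2.37874102e-04,  5.82835951e-04,
        -1.80519902e-04],
       [ 0.00000000e+00,  0.00000000e+00,  0.00000000e+00,
         1.00000000e+00]])}
```

View pics/scene0.png

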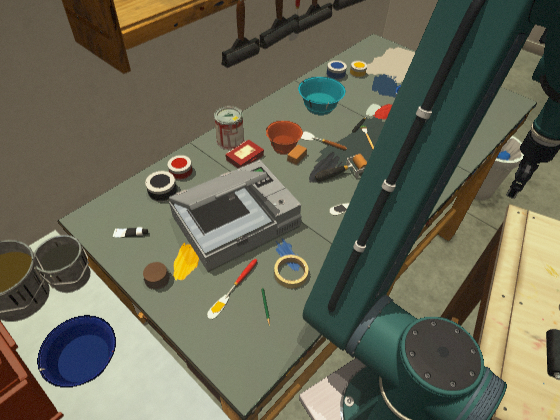

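View pics/top0.png

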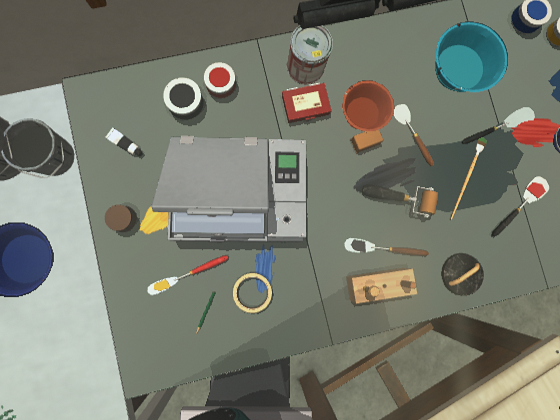

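```bash
cat > h.py <<'E'
from plant import ctrl
import cv2,numpy as np
def K(n):
    c=ctrl.camera_params(n);return 210/np.tan(np.radians(c["fovy"]/2)),c["cx"],c["cy"]
def T(n,s=None):
    c=ctrl.camera_params(n)
    if n!="wrist":return np.linalg.inv(c["world_to_cam"])
    s=s or ctrl.read_state();M=np.eye(4);M[:3,:3]=s["orientation"];M[:3,3]=s["ee_pos"];return M@c["mount"]
def atz(n,u,v,z,M=None):
    f,cx,cy=K(n);M=T(n) if M is None else M
    r=M[:3,:3]@[(u-cx)/f,(v-cy)/f,1];return M[:3,3]+r*(z-M[2,3])/r[2]
def atd(n,u,v,d,M=None):
    f,cx,cy=K(n);M=T(n) if M is None else M
    return M[:3,:3]@(np.array([(u-cx)/f,(v-cy)/f,1])*d)+M[:3,3]
def proj(n,p,M=None):
    f,cx,cy=K(n);M=T(n) if M is None else M
    q=M[:3,:3].T@(np.array(p)-M[:3,3]);return q[0]/q[2]*f+cx,q[1]/q[2]*f+cy
def crop(n,img,x0,y0,x1,y1,k,name):
    cv2.imwrite(name,cv2.resize(img[y0:y1,x0:x1],None,fx=k,fy=k,interpolation=cv2.INTER_CUBIC))
E
python3 - <<'E'
from h import *
i=cv2.imread("pics/top0.png")
crop("top",i,340,255,430,315,8,"pics/c1.png")
crop("top",i,145,125,315,250,4.5,"pics/c2.png")
E
```

```text
(no output)
```

View pics/c1.png

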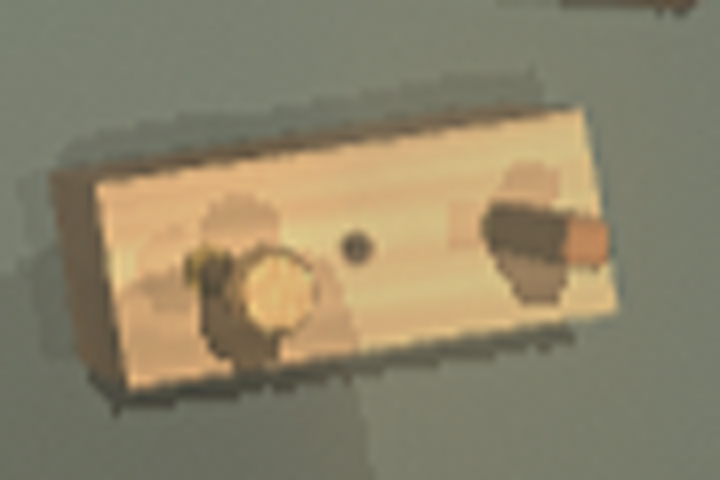

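View pics/c2.png

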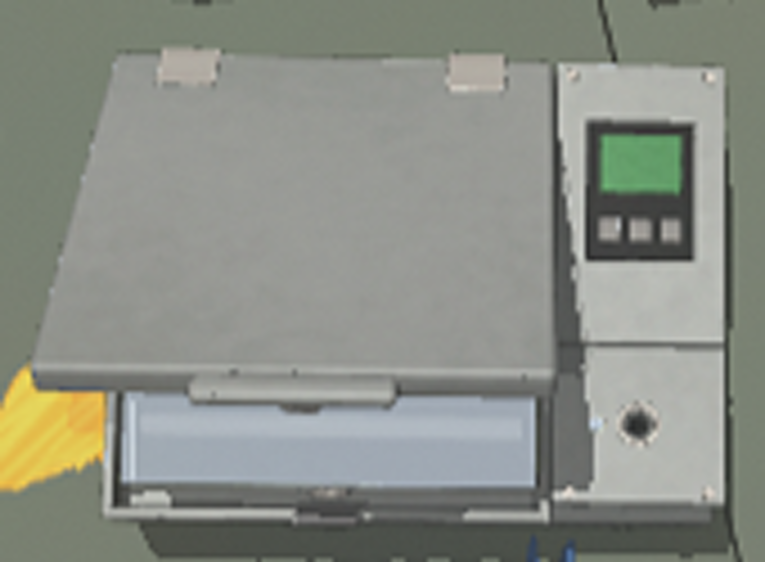

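```bash
python3 - <<'E'
from h import *
np.set_printoptions(precision=4,suppress=True)
d=np.load("pics/top0.npy")
def c1(x,y):return 340+x/8,255+y/8
def c2(x,y):return 145+x/4.5,125+y/4.5
for p in [(97,183),(583,108),(620,315),(128,388),(356,247)]:print("blk",atz("top",*c1(*p),.06))
print("pin",atz("top",*c1(588,242),.122), "base",atz("top",*c1(498,228),.06))
print("gouge",atz("top",*c1(280,290),.126))
for n,p in dict(well=(638,425),bl=(558,65),br=(725,67),fr=(725,503),fl=(555,500)).items():print(n,atz("top",*c2(*p),.092))
for p in [(40,372),(300,375),(548,372),(120,60),(545,65),(300,200),(300,300)]:
    u,v=c2(*p);print("lid",p,atd("top",u,v,d[int(round(v)),int(round(u))]))
for n,p,z in[("tape",(252,292),.025),("jar",(119,217),.041),("roller",(425,201),.04)]:print(n,atz("top",*p,z))
for p in [(650,470),(650,300)]:
    u,v=c2(*p);print("deckdepth",atd("top",u,v,d[int(round(v)),int(round(u))]))
E
```

```text
blk [ 0.4761 -0.2412  0.06  ]
blk [ 0.5016 -0.3884  0.06  ]
blk [ 0.4406 -0.399   0.06  ]
blk [ 0.4163 -0.2507  0.06  ]
blk [ 0.4589 -0.3192  0.06  ]
pin [ 0.4668 -0.3638  0.122 ] base [ 0.4655 -0.3622  0.06  ]
gouge [ 0.4522 -0.2757  0.126 ]
well [ 0.6083 -0.0798  0.092 ]
bl [ 0.7963 -0.0337  0.092 ]
br [ 0.7986 -0.1215  0.092 ]
fr [ 0.5695 -0.1254  0.092 ]
fl [ 0.5687 -0.0382  0.092 ]
lid (40, 372) [0.6121 0.1881 0.2286]
lid (300, 375) [0.6142 0.0773 0.228 ]
lid (548, 372) [ 0.6186 -0.0297  0.229 ]
lid (120, 60) [0.7884 0.1918 0.0982]
lid (545, 65) [ 0.7954 -0.0268  0.094 ]
lid (300, 200) [0.7056 0.0892 0.1587]
lid (300, 300) [0.6504 0.0816 0.2048]
tape [ 0.4343 -0.004   0.025 ]
jar [0.6069 0.3205 0.041 ]
roller [ 0.6691 -0.4294  0.04  ]
deckdepth [ 0.5853 -0.0865  0.0924]
deckdepth [ 0.6731 -0.0844  0.0945]
```

```bash
python3 -m handwheel '[[[0.0367,0,0,-0.23,0,0,0],[0.0367,0,0,-0.23,0,0,0],[0,0,0,0,0.21,-0.23,0],[0,0,0,0,0.21,-0.23,0],[0,0,0,0,0.21,-0.23,0]]]'; python3 -m handwheel '[[[0,0,0,0,0.21,-0.23,0],[0,0,0,0,0.21,-0.23,0],[0,0,0,0,0.21,-0.23,0],[0,0,0,0,0.21,-0.23,0],[0,0,0,0,0.21,-0.23,0]]]'
```

```text
time: 0.6
ee_pos: [0.3101, -0.4331, 0.3221]
orientation: [[0.0, 0.986, 0.168], [0.0, 0.168, -0.986], [-1.0, 0.0, -0.0]]
contact_force: [0.8, -1.0, -0.2]
gripper_width: 0.0124
time: 1.1
ee_pos: [0.4361, -0.2359, 0.3221]
orientation: [[-0.0, 0.986, 0.169], [0.0, 0.169, -0.986], [-1.0, -0.0, -0.0]]
contact_force: [0.5, -0.6, -0.0]
gripper_width: -0.0002
```

```bash
python3 -m handwheel '[[[0,0,0,0,0.21,-0.23,0],[0,0,0,0,0.21,-0.23,0],[0,0,0,0,0.21,-0.23,0],[0,0,0,0,0.21,-0.23,0],[0,0,0,0,0.21,-0.23,0]]]'; python3 -m handwheel '[[[0,0,0,0,0.21,-0.23,0],[0,0,0,0,0.21,-0.23,0],[0,0,0,0,0,0,0]]]'; python3 - <<'E'
from h import *
s=ctrl.read_state();print(s["ee_pos"])
for n in("wrist","scene","top"):
    p,d=ctrl.read_camera(n);cv2.imwrite(f"pics/{n}1.png",p[:,:,::-1]);np.save(f"pics/{n}1.npy",d)
E
```

```text
time: 1.6
ee_pos: [0.5622, -0.0392, 0.322]
orientation: [[-0.001, 0.986, 0.17], [0.0, 0.17, -0.986], [-1.0, -0.001, -0.0]]
contact_force: [0.5, 0.1, 0.4]
gripper_width: -0.0003
time: 1.9
ee_pos: [0.6143, 0.0425, 0.3215]
orientation: [[0.001, 0.985, 0.174], [0.002, 0.174, -0.985], [-1.0, 0.001, -0.002]]
contact_force: [-0.3, -0.4, 0.0]
gripper_width: -0.0001
[0.61429693 0.04245933 0.32149355]
```

View pics/wrist1.png

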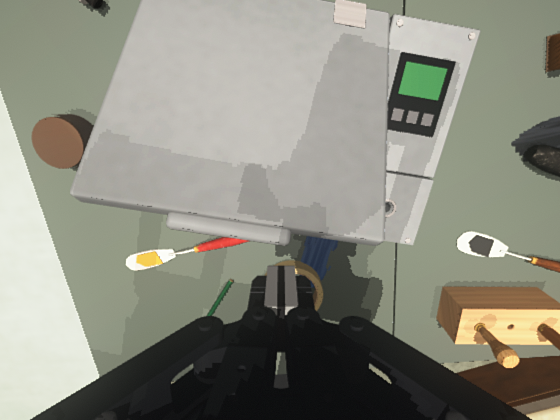

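View pics/scene1.png

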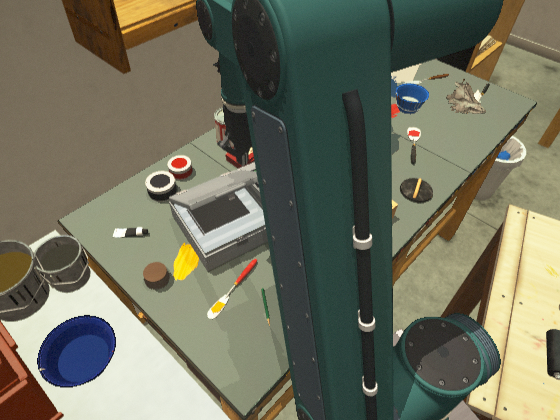

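```bash
python3 - <<'E'
from h import *
np.set_printoptions(precision=4,suppress=True)
d=np.load("pics/wrist1.npy");M=T("wrist")
for p in [(80,190),(380,233),(230,205),(232,212),(235,150),(240,80),(410,220),(390,208),(330,190),(130,150),(420,190)]:
    print(p,atd("wrist",*p,d[p[1],p[0]],M))
print("well",atz("wrist",390,208,.092,M))
print(proj("wrist",[.6143,.0425,.3],M))
E
```

```text
(80, 190) [0.6146 0.1791 0.2268]
(380, 233) [ 0.6189 -0.035   0.2268]
(230, 205) [0.6206 0.0755 0.224 ]
(232, 212) [0.6164 0.0732 0.2263]
(235, 150) [0.6555 0.0801 0.1957]
(240, 80) [0.707  0.0875 0.1582]
(410, 220) [ 0.5953 -0.1182  0.094 ]
(390, 208) [ 0.6047 -0.0923  0.0912]
(330, 190) [0.6404 0.0046 0.2099]
(130, 150) [0.6439 0.1548 0.2055]
(420, 190) [0.6924 0.0512 0.442 ]
well [ 0.6049 -0.092   0.092 ]
(np.float64(271.11330214224125), np.float64(271.8366490393772))
```

```bash
python3 -m handwheel '[[[0,0,0,0.05,0.08,-0.1,0],[0,0,0,0.2,0.076,-0.093,0],[0,0,0,0.2,0,0,0],[0,0,0,0,0,0,0],[0,0,0,0,0,0,0]]]'
```

```text
time: 2.55
ee_pos: [0.6297, 0.0695, 0.2547]
orientation: [[-0.002, 0.986, 0.168], [0.0, 0.168, -0.986], [-1.0, -0.002, -0.0]]
contact_force: [0.1, 0.4, 0.4]
gripper_width: -0.0
```

```bash
python3 -m handwheel '[[[0,0,0,0.13,-0.06,-0.01,0],[0,0,0,0.14,-0.065,-0.011,0],[0,0,0,0.127,-0.072,-0.012,0],[0,0,0,0.127,-0.06,-0.01,0],[0,0,0,0,0,0,0]]]'; python3 -m handwheel '[[[0,0,0,0.14,-0.043,-0.007,0],[0,0,0,0.14,-0.03,-0.005,0],[0,0,0,0.07,-0.01,0,0],[0,0,0,0,0,0,0]]]'
```

```text
time: 3.05
ee_pos: [0.5893, 0.0694, 0.1758]
orientation: [[-0.003, 0.986, 0.168], [0.0, 0.168, -0.986], [-1.0, -0.003, -0.001]]
contact_force: [-0.2, -0.5, 0.4]
gripper_width: 0.0001
time: 3.45
ee_pos: [0.5788, 0.0693, 0.1239]
orientation: [[-0.001, 0.986, 0.169], [0.0, 0.169, -0.986], [-1.0, -0.0, -0.0]]
contact_force: [-0.2, 0.3, 0.3]
gripper_width: 0.0003
```

```bash
python3 - <<'E'
from h import *
s=ctrl.read_state();print(s["ee_pos"],s["contact_force"])
p,d=ctrl.read_camera("wrist");cv2.imwrite("pics/wrist2.png",p[:,:,::-1]);np.save("pics/wrist2.npy",d)
E
```

```text
[0.57881218 0.06934222 0.12386057] [-0.1855061   0.33473441  0.31479034]
```

View pics/wrist2.png

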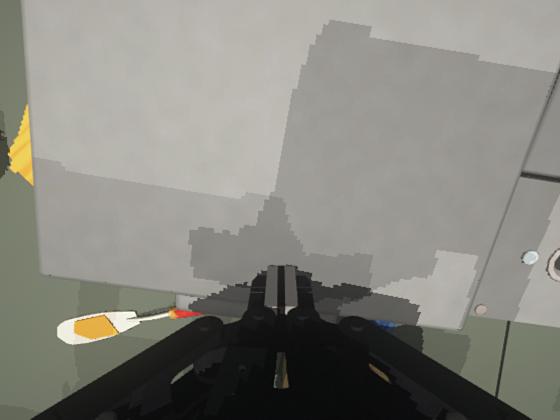

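The lid now lies nearly level, with the fingertips (280,268) on it just behind its front edge. I'll press on through the catch.

```bash
python3 -m handwheel '[[[0,0,0,0.04,0,0,0],[0,0,0,0.03,0,0,0],[0,0,0,0.03,0,0,0],[0,0,0,0,0,0,0]]]'
```

```text
time: 3.9
ee_pos: [0.5801, 0.0696, 0.1135]
orientation: [[0.004, 0.985, 0.17], [-0.0, 0.17, -0.986], [-1.0, 0.003, 0.001]]
contact_force: [-10.3, -0.4, 34.9]
gripper_width: 0.0001
```

```bash
python3 -m handwheel '[[[0,0,0,-0.02,0,0,0],[0,0,0,-0.1,0,0,0],[0,0,0,-0.3,0,0.2,0],[0,0,0,-0.3,0,0.2,0],[0,0,0,-0.3,0,0.2,0]]]'; python3 -m handwheel '[[[0,0,0,0,0,0.2,0.5],[0,0,0,0,0,0.2,0.5],[0,0,0,0,0,0,0.5],[0,0,0,0,0,0,0.5]]]';python3 - <<'E'
from h import *
s=ctrl.read_state();print(s["ee_pos"],s["time"],s["joint_vel"])
for n in("wrist","top"):
    p,d=ctrl.read_camera(n);cv2.imwrite(f"pics/{n}3.png",p[:,:,::-1]);np.save(f"pics/{n}3.npy",d)
E
```

```text
time: 4.4
ee_pos: [0.5932, -0.0131, 0.2538]
orientation: [[0.001, 0.985, 0.17], [-0.0, 0.17, -0.985], [-1.0, 0.001, 0.0]]
contact_force: [0.7, -0.5, 0.4]
gripper_width: 0.0002
time: 4.8
ee_pos: [0.6032, -0.0721, 0.2519]
orientation: [[0.001, 0.986, 0.168], [0.0, 0.168, -0.986], [-1.0, 0.001, -0.0]]
contact_force: [-0.8, 0.1, 0.7]
gripper_width: 0.0427
[ 0.60319049 -0.07206579  0.25194173] 4.8 [ 1.50127597 -0.03414189  1.02710445  0.19727602  0.09414835  0.23541785]
```

View pics/wrist3.png

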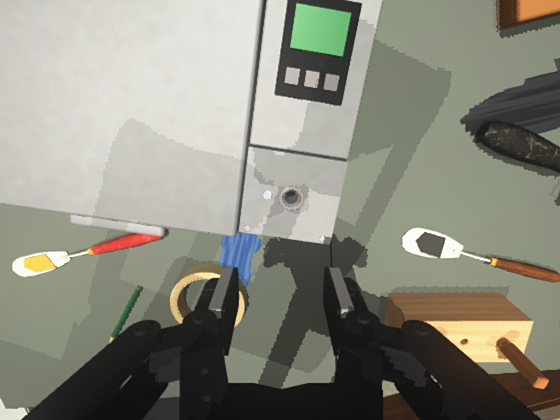

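View pics/top3.png

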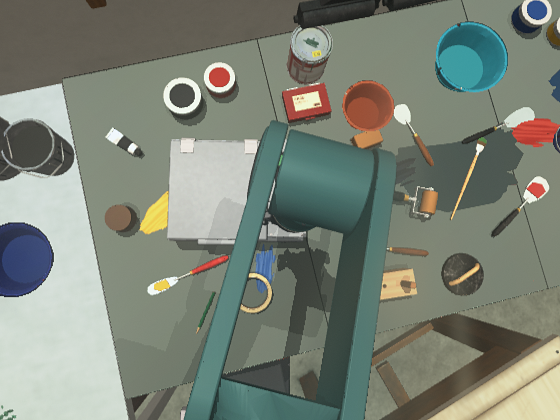

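```bash
python3 - <<'E'
from h import *
np.set_printoptions(precision=4,suppress=True)
d=np.load("pics/wrist3.npy");M=T("wrist")
i=cv2.imread("pics/wrist3.png");crop("w",i,230,140,360,250,6,"pics/c3.png");crop("w",i,380,280,560,400,4.4,"pics/c4.png")
print("well",atz("wrist",291,198,.0935,M))
for p in [(200,195),(100,180),(225,60),(60,60),(320,180),(270,170)]:
    print(p,atd("wrist",*p,d[p[1],p[0]],M))
E
```

```text
well [ 0.6083 -0.0796  0.0935]
(200, 195) [0.5964 0.0024 0.0915]
(100, 180) [0.5952 0.0917 0.0921]
(225, 60) [ 0.711  -0.0073  0.0911]
(60, 60) [0.6886 0.1228 0.0908]
(320, 180) [ 0.6286 -0.1024  0.0913]
(270, 170) [ 0.6295 -0.0568  0.0895]
```

View pics/c3.png

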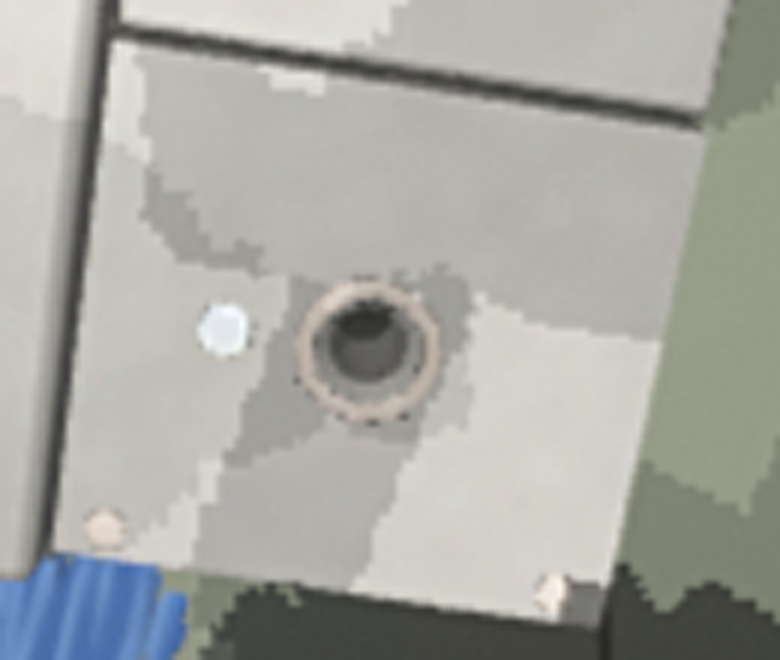

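View pics/c4.png

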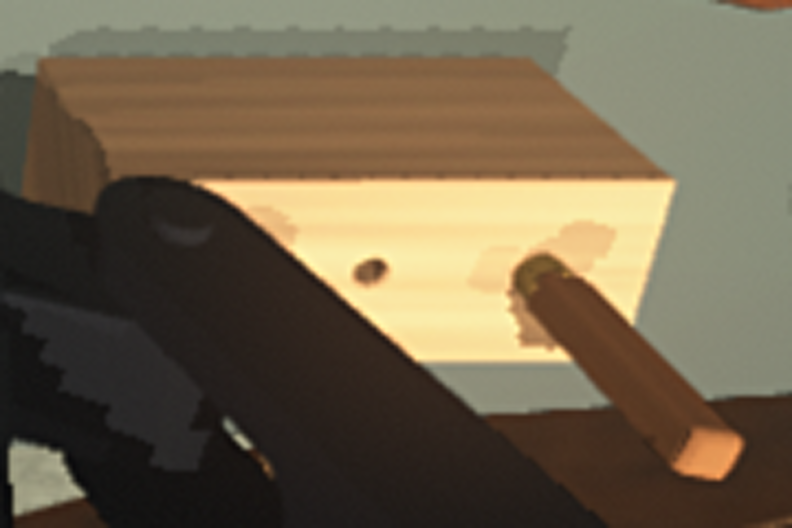

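```bash
python3 -m handwheel '[[[0,0,0,0,-0.153,0.22,1],[0,0,0,0,-0.153,0.22,1],[0,0,0,0,-0.153,0.22,1],[0,0,0,0,-0.153,0.22,1],[0,0,0,0,-0.153,0.22,1]]]'; python3 -m handwheel '[[[0,0,0,0,-0.153,0.22,1],[0,0,0,0,-0.153,0.22,1],[0,0,0,0,-0.153,0.22,1],[0,0,0,0,0,0,1],[0,0,0,0,0,0,1]]]';python3 - <<'E'
from h import *
s=ctrl.read_state();print(s["ee_pos"],s["time"]);M=T("wrist",s)
print(atz("wrist",540.9,382.7,.122,np.array(M)))
p,d=ctrl.read_camera("wrist");cv2.imwrite("pics/wrist4.png",p[:,:,::-1]);np.save("pics/wrist4.npy",d)
print("exp top",proj("wrist",[.4667,-.3637,.122],M))
E
```

```text
time: 5.4
ee_pos: [0.5172, -0.2535, 0.2515]
orientation: [[0.0, 0.985, 0.171], [0.0, 0.171, -0.985], [-1.0, 0.0, -0.0]]
contact_force: [1.1, -0.3, 0.0]
gripper_width: 0.0858
time: 5.9
ee_pos: [0.4666, -0.3624, 0.2513]
orientation: [[-0.0, 0.986, 0.168], [0.001, 0.168, -0.986], [-1.0, 0.0, -0.001]]
contact_force: [0.1, -0.1, 0.5]
gripper_width: 0.0855
[ 0.4666042  -0.36241426  0.25128536] 5.9
[ 0.33231525 -0.65223342  0.122     ]
exp top (np.float64(281.9731938780844), np.float64(212.19260370983815))
```

View pics/wrist4.png

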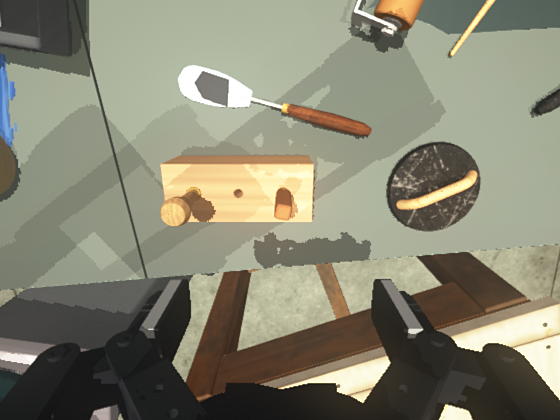

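```bash
python3 - <<'E'
from h import *
i=cv2.imread("pics/wrist4.png");crop("w",i,155,145,325,235,4.5,"pics/c5.png")
E
```

```text
(no output)
```

View pics/c5.png

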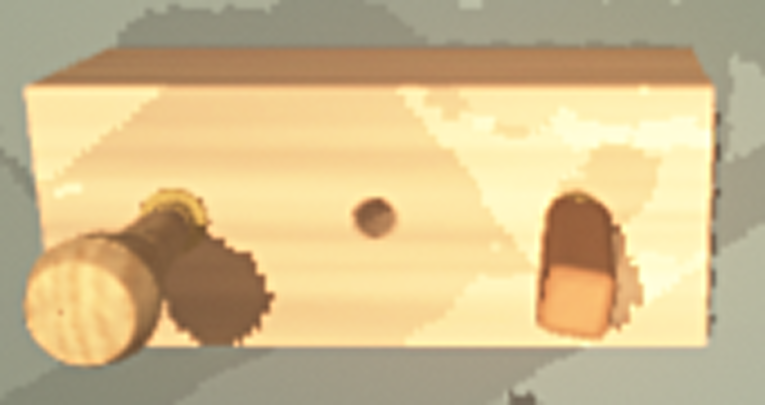

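```bash
python3 - <<'E'
from h import *
M=T("wrist")
P=np.array([atz("wrist",155+x/4.5,145+y/4.5,.122,M) for x,y in[(545,265),(615,272),(607,338),(537,325)]])
print(P,P.mean(0))
for a,b in((0,1),(3,2),(3,0),(2,1)):
    e=P[b]-P[a];print(np.hypot(*e[:2]),np.degrees(np.arctan2(e[1],e[0])))
M2=M
for x,y in[(25,87),(712,87),(708,347),(375,217)]:print(atz("wrist",155+x/4.5,145+y/4.5,.06,M))
E
```

```text
[[ 0.47323911 -0.35691901  0.122     ]
 [ 0.4741001  -0.3697055   0.122     ]
 [ 0.4612946  -0.37055888  0.122     ]
 [ 0.46159826 -0.35737636  0.122     ]] [ 0.46755802 -0.36363994  0.122     ]
0.012815452662192604 -86.14774823850325
0.013186025485782385 -91.31955924627682
0.011649833061048576 2.249898393896064
0.012833903326301592 3.812652598812052
[ 0.47534797 -0.24074226  0.06      ]
[ 0.50084228 -0.38826638  0.06      ]
[ 0.44164719 -0.39957361  0.06      ]
[ 0.45933088 -0.3196437   0.06      ]
```

```bash
python3 -m handwheel '[[[0.036,0,0,0.15,0,0.008,1],[0,0,0,0.25,0,0,1],[0,0,0,0.25,0,0,1],[0,0,0,0.25,0,0,1],[0,0,0,0.106,0,0,1]]]';python3 -m handwheel '[[[0,0,0,0,0,0,1],[0,0,0,0,0,0,1]]]';python3 - <<'E'
from h import *
s=ctrl.read_state();print(s["ee_pos"],s["time"])
p,d=ctrl.read_camera("wrist");cv2.imwrite("pics/wrist5.png",p[:,:,::-1]);np.save("pics/wrist5.npy",d)
E
```

```text
time: 6.45
ee_pos: [0.4661, -0.3602, 0.0973]
orientation: [[-0.004, 0.998, 0.059], [0.004, 0.06, -0.998], [-1.0, -0.003, -0.005]]
contact_force: [-0.6, 1.2, -0.1]
gripper_width: 0.0856
time: 6.65
ee_pos: [0.4677, -0.3628, 0.1009]
orientation: [[-0.0, 0.998, 0.059], [0.0, 0.059, -0.998], [-1.0, -0.0, -0.0]]
contact_force: [0.6, 0.1, 1.2]
gripper_width: 0.0853
[ 0.46768163 -0.36277793  0.10089669] 6.65
```

View pics/wrist5.png

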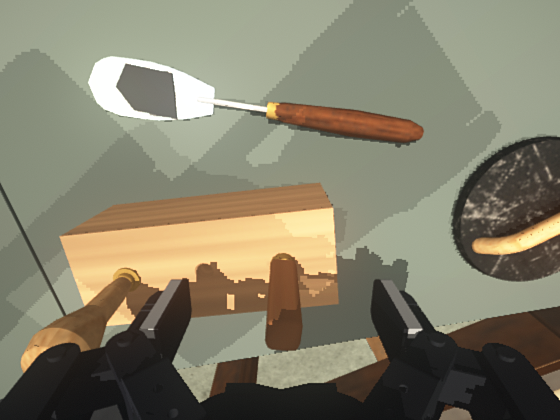

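```bash
python3 -m handwheel '[[[0,0,0,0,0,0,0],[0,0,0,0,0,0,0],[0,0,0,0,0,0,0],[0,0,0,0,0,0,0],[0,0,0,0,0,0,0]]]';python3 -m handwheel '[[[0,0,0,0,0,0,0],[0,0,0,0,0,0,0],[0,0,0,0,0,0,0],[0,0,0,-0.02,0,0,0],[0,0,0,-0.03,0,0,0]]]';python3 - <<'E'
from h import *
s=ctrl.read_state();print(s["ee_pos"],s["time"])
p,d=ctrl.read_camera("wrist");cv2.imwrite("pics/wrist6.png",p[:,:,::-1]);np.save("pics/wrist6.npy",d)
E
```

```text
time: 7.2
ee_pos: [0.4668, -0.3641, 0.1009]
orientation: [[0.0, 0.998, 0.057], [-0.0, 0.057, -0.998], [-1.0, 0.0, 0.0]]
contact_force: [-1.6, 0.5, 7.1]
gripper_width: 0.0132
time: 7.7
ee_pos: [0.4665, -0.3637, 0.1078]
orientation: [[-0.001, 0.998, 0.057], [0.001, 0.057, -0.998], [-1.0, -0.001, -0.001]]
contact_force: [0.2, 0.6, -0.4]
gripper_width: 0.0129
[ 0.46650097 -0.36366501  0.10777184] 7.7
```

View pics/wrist6.png

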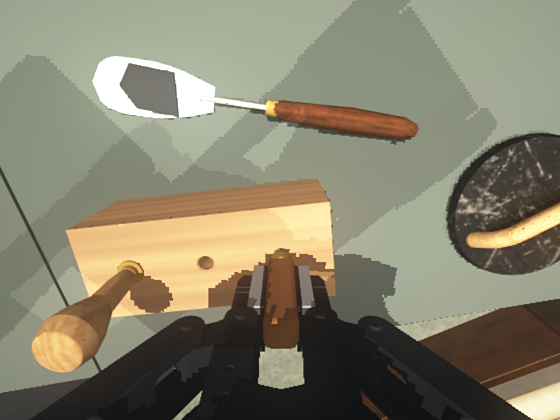

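```bash
python3 -m handwheel '[[[0,0,0,-0.15,0,0,0],[0,0,0,-0.25,0,0,0],[0,0,0,-0.25,0,0,0],[0,0,0,-0.15,0,0,0],[0,0,0,0,0,0,0]]]';python3 -m handwheel '[[[0,0,0,0,0.131,-0.23,0],[0,0,0,0,0.131,-0.23,0],[0,0,0,0,0.131,-0.23,0],[0,0,0,0,0.131,-0.23,0],[0,0,0,0,0.131,-0.23,0]]]'; python3 -m handwheel '[[[0,0,0,0,0.131,-0.23,0],[0,0,0,0,0.131,-0.23,0],[0,0,0,0,0.09,-0.15,0],[0,0,0,0,0,0,0],[0,0,0,0,0,0,0]]]'; python3 - <<'E'
from h import *
s=ctrl.read_state();print(s["ee_pos"],s["time"])
for n in("wrist","scene","top"):
    p,d=ctrl.read_camera(n);cv2.imwrite(f"pics/{n}7.png",p[:,:,::-1]);np.save(f"pics/{n}7.npy",d)
E
```

```text
time: 8.25
ee_pos: [0.4687, -0.3657, 0.2321]
orientation: [[0.005, 0.998, 0.057], [-0.005, 0.057, -0.998], [-1.0, 0.005, 0.005]]
contact_force: [-0.1, 0.3, 0.0]
gripper_width: 0.0136
time: 8.75
ee_pos: [0.5548, -0.1844, 0.2267]
orientation: [[-0.002, 0.998, 0.057], [0.001, 0.057, -0.998], [-1.0, -0.002, -0.001]]
contact_force: [1.0, -0.3, -0.5]
gripper_width: 0.0129
time: 9.25
ee_pos: [0.6019, -0.0912, 0.2268]
orientation: [[-0.002, 0.998, 0.059], [0.0, 0.059, -0.998], [-1.0, -0.002, -0.0]]
contact_force: [-0.0, -1.1, -0.7]
gripper_width: 0.0128
[ 0.60188886 -0.09123513  0.22675816] 9.25
```

View pics/wrist7.png

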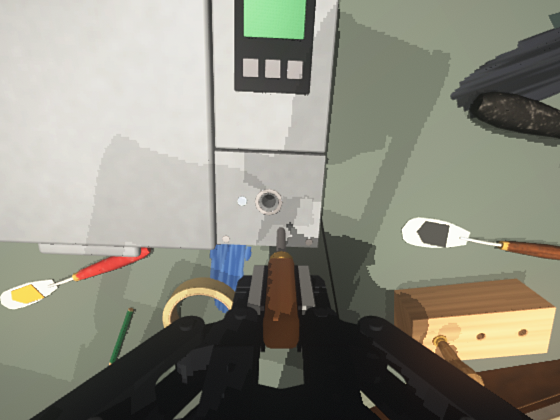

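View pics/scene7.png

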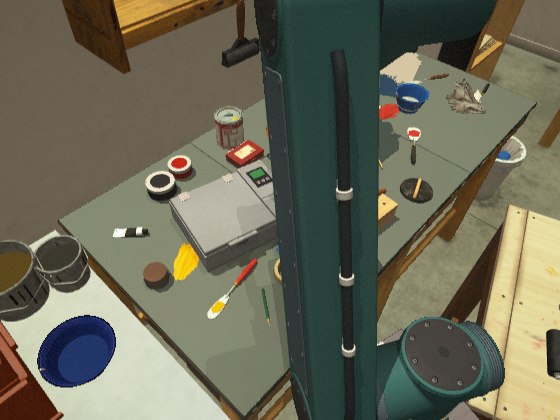

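```bash
python3 - <<'E'
from h import *
np.set_printoptions(precision=4,suppress=True)
M=T("wrist");s=ctrl.read_state();R=s["orientation"];t=np.array(s["ee_pos"])
for L in(.081,.086,.091,.096):print(L,proj("wrist",t+R[:,0]*L if not isinstance(R,list) else t+np.array(R)[:,0]*L,M))
i=cv2.imread("pics/wrist7.png");crop("w",i,225,170,335,270,7,"pics/c7.png")
d=np.load("pics/wrist7.npy")
for v in range(226,262,3):print(v,d[v,278:285],atd("wrist",281,v,d[v,281],M))
print(atz("wrist",269,202,.0935,M))
E
```

```text
0.081 (np.float64(279.91042801950107), np.float64(234.16943444368587))
0.086 (np.float64(279.92420973974566), np.float64(231.46172088793548))
0.091 (np.float64(279.93741630783927), np.float64(228.86700826735844))
0.096 (np.float64(279.9500829920699), np.float64(226.37836737283325))
226 [0.2739 0.2714 0.2738 0.2733 0.2716 0.2729 0.2733] [ 0.5871 -0.0944  0.0921]
229 [0.2217 0.2206 0.2202 0.2199 0.2205 0.221  0.223 ] [ 0.6041 -0.0933  0.1428]
232 [0.2158 0.2142 0.2145 0.2149 0.2144 0.2165 0.217 ] [ 0.604  -0.0933  0.1481]
235 [0.2103 0.2104 0.2102 0.2088 0.2089 0.2105 0.2134] [ 0.6044 -0.0933  0.1544]
238 [0.2067 0.2052 0.2045 0.2044 0.205  0.206  0.207 ] [ 0.6043 -0.0933  0.1592]
241 [0.202  0.2016 0.2003 0.1993 0.2003 0.202  0.2029] [ 0.6044 -0.0933  0.1644]
244 [0.1954 0.196  0.1958 0.1962 0.1955 0.1975 0.1977] [ 0.604  -0.0933  0.1679]
247 [0.1923 0.1917 0.1912 0.1907 0.1916 0.1923 0.    ] [ 0.6045 -0.0933  0.1736]
250 [0.1887 0.1881 0.187  0.1882 0.1878 0.1874 0.1902] [ 0.6038 -0.0933  0.1764]
253 [0.1741 0.1744 0.1742 0.1748 0.1751 0.1754 0.1755] [ 0.608  -0.0931  0.1892]
256 [0.1714 0.     0.1706 0.1703 0.171  0.1704 0.172 ] [ 0.6084 -0.093   0.1938]
259 [0.1678 0.1693 0.1678 0.167  0.1667 0.1677 0.1669] [ 0.6084 -0.093   0.1973]
[ 0.6084 -0.0831  0.0935]
```

View pics/c7.png

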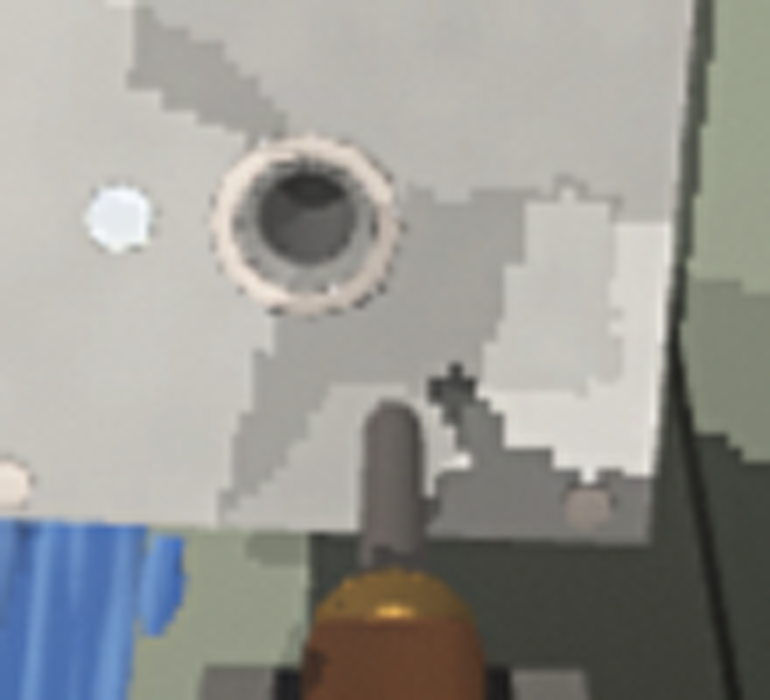

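```bash
python3 -m handwheel '[[[0,0,0,0,0.025,-0.035,0],[0,0,0,0.05,0.025,-0.035,0],[0,0,0,0.1,0,0,0],[0,0,0,0,0,0,0],[0,0,0,0,0,0,0]]]'; python3 - <<'E'
from h import *
np.set_printoptions(precision=4,suppress=True)
for k in range(2):
    s=ctrl.read_state();print(s["ee_pos"],s["joint_vel"].max() if hasattr(s["joint_vel"],"max") else s["joint_vel"])
    p,d=ctrl.read_camera("wrist")
p=p[:,:,::-1].copy();cv2.imwrite("pics/wrist8.png",p);np.save("pics/wrist8.npy",d);crop("w",p,225,170,335,270,7,"pics/c8.png")
E
```

```text
time: 9.9
ee_pos: [0.6091, -0.0808, 0.2052]
orientation: [[-0.001, 0.998, 0.057], [0.0, 0.057, -0.998], [-1.0, -0.001, -0.0]]
contact_force: [-0.0, 0.2, -0.4]
gripper_width: 0.0133
[ 0.6091 -0.0808  0.2052] -0.020549967139092684
[ 0.6095 -0.0809  0.2057] -0.024539345839701878
```

View pics/c8.png

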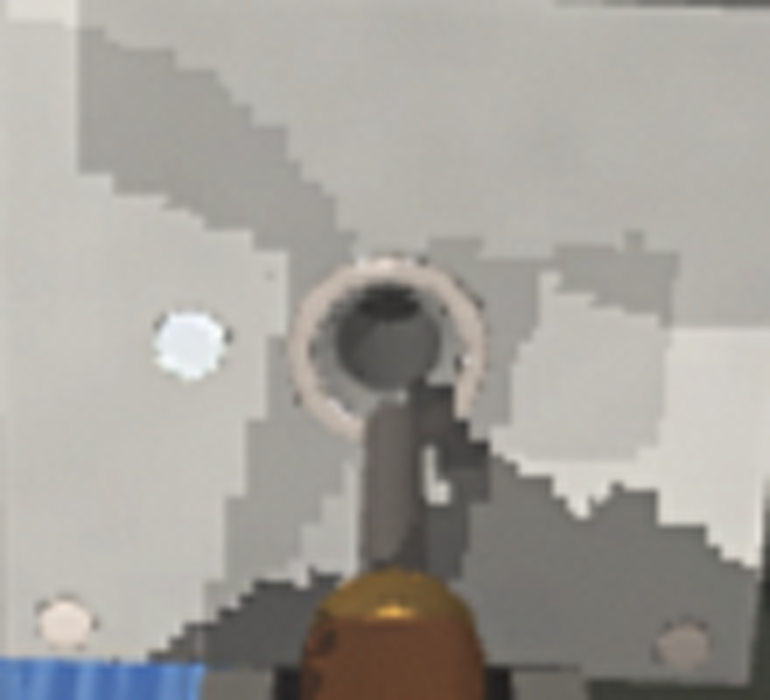

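```bash
python3 - <<'E'
from h import *
np.set_printoptions(precision=4,suppress=True)
M=T("wrist");s=ctrl.read_state();t=np.array(s["ee_pos"])
w=lambda x,y:(225+x/7,170+y/7)
h=atz("wrist",*w(388,348),.0935,M);print("hole",h)
# pin axis: pixel columns of shaft centre at several rows with y plane through axis
for x,y in((392,402),(392,450),(390,520)):print(atz("wrist",*w(x,y),t[2]-.0925+.0 if y==402 else .13,M))
d=np.load("pics/wrist8.npy")
for v in range(230,250,3):
    for u in(280,281):print(v,u,atd("wrist",u,v,d[v,u],M))
for L in(.0915,.1115):
    q=np.array(proj("wrist",t-[0,0,L],M));print(L,(q-[225,170])*7)
E
```

```text
hole [ 0.6091 -0.0814  0.0935]
[ 0.6104 -0.0817  0.1135]
[ 0.6118 -0.0816  0.13  ]
[ 0.6046 -0.0818  0.13  ]
230 280 [ 0.6123 -0.0809  0.1235]
230 281 [ 0.6122 -0.0816  0.1232]
233 280 [ 0.6124 -0.0809  0.1292]
233 281 [ 0.6121 -0.0816  0.1285]
236 280 [ 0.6123 -0.0809  0.1342]
236 281 [ 0.6124 -0.0816  0.1345]
239 280 [ 0.6125 -0.0809  0.1397]
239 281 [ 0.6119 -0.0816  0.1382]
242 280 [ 0.6121 -0.0809  0.1435]
242 281 [ 0.6126 -0.0815  0.1446]
245 280 [ 0.6121 -0.081   0.1482]
245 281 [ 0.612  -0.0816  0.1478]
248 280 [ 0.612  -0.081   0.1524]
248 281 [ 0.6121 -0.0816  0.1524]
0.0915 [384.5118 410.7939]
0.1115 [384.834 345.473]
```

```bash
python3 -m handwheel '[[[0,0,0,0.07,0,0,0],[0,0,0,0.07,0,0,0],[0,0,0,0.07,0,0,0],[0,0,0,0.05,0,0,0],[0,0,0,0,0,0,0]]]'
```

```text
time: 10.5
ee_pos: [0.6083, -0.0806, 0.1648]
orientation: [[-0.003, 0.998, 0.057], [0.001, 0.057, -0.998], [-1.0, -0.003, -0.001]]
contact_force: [-0.4, 0.2, -0.6]
gripper_width: 0.0131
```

```bash
python3 -m handwheel '[[[0,0,0,0.02,0,0,0],[0,0,0,0.02,0,0,0],[0,0,0,0.01,0,0,0],[0,0,0,0.01,0,0,0],[0,0,0,0,0,0,0]]]'
```

```text
time: 11.0
ee_pos: [0.6096, -0.0809, 0.1579]
orientation: [[0.0, 0.998, 0.057], [-0.0, 0.057, -0.998], [-1.0, 0.0, 0.0]]
contact_force: [0.0, 0.8, 1.2]
gripper_width: 0.0134
```

```bash
python3 -m handwheel '[[[0,0,0,0.01,0,0,0],[0,0,0,0,0,0,0]]]';python3 -m handwheel '[[[0,0,0,0.01,0,0,0],[0,0,0,0,0,0,0]]]';python3 -m handwheel '[[[0,0,0,0.01,0,0,0],[0,0,0,0,0,0,0]]]'
```

```text
time: 11.2
ee_pos: [0.6096, -0.0809, 0.1563]
orientation: [[0.0, 0.998, 0.057], [-0.0, 0.057, -0.998], [-1.0, 0.0, 0.0]]
contact_force: [-0.8, -0.3, 3.2]
gripper_width: 0.0129
time: 11.4
ee_pos: [0.6096, -0.0809, 0.1547]
orientation: [[0.0, 0.998, 0.057], [-0.0, 0.057, -0.998], [-1.0, 0.0, 0.0]]
contact_force: [-0.2, 0.2, 3.5]
gripper_width: 0.0132
time: 11.6
ee_pos: [0.6097, -0.0809, 0.1533]
orientation: [[0.001, 0.998, 0.057], [-0.0, 0.057, -0.998], [-1.0, 0.001, 0.0]]
contact_force: [-0.0, 0.3, 5.8]
gripper_width: 0.0131
```

Spring forces look right: contact at about z=.158, and 5.8 N after about 4.5 mm. I'll press until it clearly reaches the stop.

```bash
python3 -m handwheel '[[[0,0,0,0.007,0,0,0],[0,0,0,0,0,0,0]]]';python3 -m handwheel '[[[0,0,0,0.007,0,0,0],[0,0,0,0,0,0,0],[0,0,0,0,0,0,0]]]'
```

```text
time: 11.8
ee_pos: [0.6098, -0.081, 0.153]
orientation: [[0.001, 0.998, 0.057], [-0.0, 0.057, -0.998], [-1.0, 0.001, 0.0]]
contact_force: [-2.4, 0.8, 10.6]
gripper_width: 0.0134
time: 12.1
ee_pos: [0.6099, -0.081, 0.1528]
orientation: [[0.002, 0.998, 0.057], [-0.0, 0.057, -0.998], [-1.0, 0.001, 0.0]]
contact_force: [-3.4, 1.2, 14.9]
gripper_width: 0.0133
```

```bash
python3 -m handwheel '[[[0,0,0,0,0,0,0],[0,0,0,0,0,0,0],[0,0,0,0,0,0,0],[0,0,0,0,0,0,0],[0,0,0,0,0,0,0]]]'; python3 - <<'E'
from h import *
M=T("wrist")
p,d=ctrl.read_camera("wrist");cv2.imwrite("pics/wrist9.png",p[:,:,::-1])
for q in [(60,150),(150,150),(100,60)]:print(atd("wrist",*q,d[q[1],q[0]],M))
p,d=ctrl.read_camera("top");cv2.imwrite("pics/top9.png",p[:,:,::-1])
s=ctrl.read_state();print(s["ee_pos"],s["contact_force"],s["gripper_width"])
E
```

```text
time: 12.6
ee_pos: [0.6099, -0.081, 0.1527]
orientation: [[0.001, 0.998, 0.057], [-0.0, 0.057, -0.998], [-1.0, 0.001, 0.0]]
contact_force: [-4.4, -0.0, 15.5]
gripper_width: 0.0131
[0.66201876 0.04558866 0.09207957]
[ 0.66484163 -0.00463209  0.09154909]
[0.70952681 0.01784409 0.09130519]
[ 0.60992903 -0.08093992  0.15278441] [-3.36724866  1.11078346 15.48168865] 0.013365240435863042
```

View pics/wrist9.png

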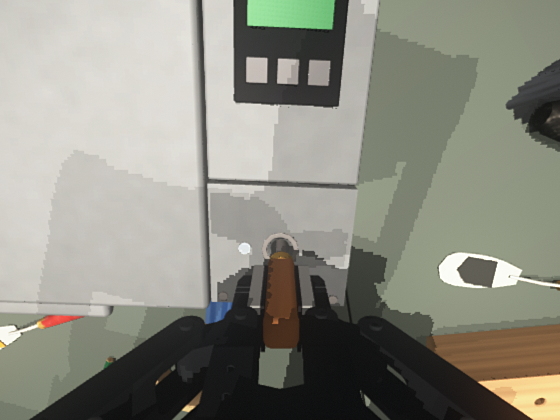

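View pics/top9.png

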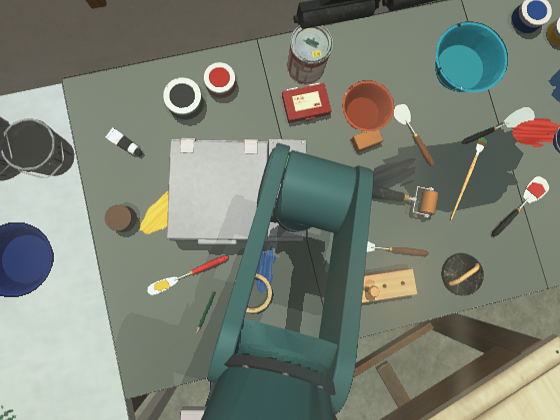

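The lid surface is at z≈0.092, so it is shut. The pin (280,245) stands inside the bezel, and the button is on its stop at a steady 15 N. Jar, tape and roller sit where they were, so I'm handing in.

```bash
python3 -c "
from plant import ctrl
print(ctrl.close_job());s=ctrl.read_state();print(s['time'],s['ee_pos'],s['contact_force'],s['gripper_width'])"
```

```text
the job is handed in; nothing more can be done
None
the job is handed in; nothing more can be done
```

The lid is shut and the reset button is held fully down with the pin tool. I handed the job in at about 12.7 s of the 54 s allowed; it gives no verdict.

**What I did:**
- I pressed the lid down past its catch with the closed fingers, peaking at about 35 N on the wrist. That is close to the 40 N limit on the arm or gripper body, but the push was at the fingertips.
- I pulled the pin tool out of the end hole of the tool block, lowered its pin into the well and pressed the button onto its stop.

**What the last checks showed:**
- **Lid:** its upper face measured 91–92 mm above the bench, as it should when shut.
- **Button:** the force rose from about 1 to 6 N over roughly 5 mm of travel, then stiffened and held at about 15 N, which fits the button resting on its stop.
- **Grip:** the fingers held the pin tool at 13 mm opening, and the gripper pointed straight down to within 0.01 rad. I did not measure the tool's own tilt separately.
- **Objects to leave alone:** the solvent jar and ink roller look unmoved in the top picture. The arm partly hid the tape roll, but what shows of it is in place.
- **Disagreement:** two views put the well about 2–3 mm apart in y. I lined the pin up with the hole within a single picture, and it went in without side contact.

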